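# Hang a loaded wash basket in the ultrasonic cleaner

### The job

The tallest of the three loose steel samples is to be degreased before its hardness test. Put it into the empty wire basket where the basket stands on the bench, then hang the basket inside the cleaner's basin with its bent lip hooked over the front rim (the long rim on the control-panel side), in the free space beside the narrow basket already hanging there, and let go once it hangs; lower it gently, never dropping it onto the rim. Leave the narrow basket and the two other samples where they are.

Things in the scene. Friction and masses are not known exactly. Their poses are not given: they have to be found in the camera images.
- tank: fixed bench-top ultrasonic cleaner: empty steel basin in a grey casing 128 (x) by 204 (y), 75 high. Origin: centre of its underside on the bench; +x from control-panel front to back, +y left along the long side. Basin inner faces x = -52, +52, y = -90, +90 mm; walls 5 thick; rim top z = 105, basin floor z = 22; the bare rim stands 30 proud of the casing all round
- front_rim (a point): middle of the top edge of the basin's front long wall, in the middle of its 5 mm thickness: (-54.5, 0, 105) mm in the tank's frame; axes as the tank's
- basket: empty wire basket, loose, about 160 g, on the bench; origin: centre of its underside, z up. 70 (x) by 66 (y) mm, walls 22 high, 3 thick, floor 3 thick. Its sheet hanger with lip and grip (46 wide in y) rises on its -x side to z = 91. Hung on the rim, the underside is 45 to 49 above the bench, and it leans by up to 0.11 rad, its hanger's foot against the wall
- basket_grip (a point): centre of the basket's black grip block, (-44.5, 0, 75) mm in the basket's frame, axes as the basket's; block 10 thick (x), 36 wide (y), from z = 59 to 91; pinch it across x
- basket_lip (a point): middle of the lip's underside: (-43, 0, 56) mm in the basket's frame, axes as the basket's. Below it opens the slot, 10 mm wide (x = -48 to -38), between the tongue and the upright hanger sheet (3 thick, outer face x = -38, from z = 6 up). Hooked, this point lies on the rim, within about 3 mm of the wall's middle
- basket_tongue (a point): point inside the lip's tongue, (-49.5, 0, 38) mm in the basket's frame. The tongue is 3 thick (x = -51 to -48), comes down from the lip to z = 37 and ends flared outwards at x = -55, z = 30
- sample_tall: tallest and slimmest of three plain steel cylinders standing upright on the bench, 25 diameter, 40 high, about 150 g. Origin: centre of its underside, z along its axis
- sample_mid: steel cylinder 30 diameter, 26 high; origin: centre of its underside. To be left alone
- sample_flat: steel cylinder 35 diameter, 18 high; origin: centre of its underside. To be left alone
- holder: narrow wire basket of the same make, loose, with a nut and a pin in it, already hanging on the front rim at the left or the right end of the basin, to be left alone. Basket part 50 (x) by 48 (y); origin: centre of its underside; x and y as the tank's. Its grip block is 28 wide and reaches 35 above the rim
There are look-alikes about, which are no part of the job. What is shaped like the sample_tall but green is not meant.

How it is judged (in metres and radians):
On the way:
1. the tall sample lies in the basket, released, while the basket stands on the bench (x of sample_tall in the frame of basket between -0.034 and 0.034 m and y of sample_tall in the frame of basket between -0.032 and 0.032 m and z of sample_tall in the frame of basket between -0.002 and 0.03 m and contact force between the fingers and sample_tall below 0.5 N and height (world z) of basket below 0.01 m and angle between basket's own z axis and vertical below 0.1 rad), for 0.2 s.
At the end, for the whole second after the job is handed in: The basket hangs at rest inside the basin: its lip lies on the front rim (height within 5 mm, the rim inside the slot, the tongue outside the wall), upright within 0.17 rad and square to the rim within 0.2 rad, with the tall sample lying in it (z of basket_lip in the frame of front_rim between -0.004 and 0.005 m and x of basket_lip in the frame of front_rim between -0.006 and 0.006 m and y of basket_lip in the frame of front_rim between -0.06 and 0.06 m and x of basket_tongue in the frame of tank below -0.0555 m and x of basket in the frame of tank above -0.025 m and angle between basket's own z axis and vertical below 0.17 rad and angle between the x axis of basket and the x axis of tank, either way round below 0.2 rad and linear speed of each of basket, sample_tall below 0.02 m/s and x of sample_tall in the frame of basket between -0.034 and 0.034 m and y of sample_tall in the frame of basket between -0.032 and 0.032 m and z of sample_tall in the frame of basket between -0.002 and 0.03 m); the robot touches nothing.
It fails at once if the narrow basket already hanging there is shoved along or lifted off (more than 15 mm) (distance of holder from where it was at the start of the episode above 0.015 m).
It fails at once if another sample is displaced by more than 20 mm (distance of any of sample_mid, sample_flat from where it was at the start of the episode above 0.02 m).
It fails at once if the basket is dropped (it falls untouched by the fingers faster than 0.4 m/s, a fall of about 8 mm) (linear speed of basket above 0.4 m/s and contact force between the fingers and basket below 0.1 N).
It also fails if it takes over 58 s, if anything falls off the work surface, if the arm or the gripper's body presses on something with over 40 N, if the wrist force passes 120 N, or if a joint passes its speed limit or range.

### The arm

A 6-joint arm with a two-finger parallel gripper is mounted at the origin on a cart in front of the work surface, level with it; the furniture and walls round the work are solid. World frame = base frame: x ahead of the robot, y to its left, z up, the work surface at z = 0. Lengths are in mm, angles in degrees, forces in N, time in s.
With the tool pointing down it reaches from about 300 to 850 mm from the base axis. Payload 4.2 kg.
Tool frame: the origin (TCP) lies on the centre line of the jaws, within the pads' length; the fingertips stand 14 mm ahead of it and the grasp point (between the pads) lies 5 mm behind it; z points along the fingers, y is the line along which they close (so a half turn about z gives the same grasp; the last joint's range is limited). The gripper opens to 91 mm and grips with 3 to 60 N. Pads are 32 mm wide; open, the fingers measure 118 mm over their backs; the gripper's body (76 mm by 178 mm) begins 60 mm behind the grasp point.
Start: joints at [-66.921, 18.312, 89.639, -0, 72.044, -1.146], TCP at [235.937, -524.383, 207.976] pointing down, gripper open.
Joint ranges: [-177.97, 177.97], [-48.28, 115.42], [12.27, 149.76], [-77.06, 257.06], [2.81, 150.46], [-146.56, 146.56]. Speed limits (degrees/s): [147.25, 147.25, 180, 180, 180, 180].

### API

Orientations are given as [roll, pitch, yaw] about the fixed x, y, z axes, in that order (R = Rz(yaw) Ry(pitch) Rx(roll)).
In Python, from workcell import env gives the robot as it stands.
- The arm moves only by the tool arm_command, never from a script. Its argument "motion" is a list of rows, each an object with "offset": the shift along the tool's x, y, z in m, a list of three; "spin": the turn about the tool's z in rad. In form: [{"offset": [tx, ty, tz], "spin": spin}, ...]. A call has 1 to 5 rows; each row shifts and turns the commanded pose from where the row before left it, along the tool's axes as they then stand; what a row does not reach is not made up. A row lasts 1/8 s, in which the tool goes at most 62.5 mm and 10.7 degrees, less where a joint would pass 70% of its speed; a pose out of reach is approached as far as the arm can. A call with a gripper value outside its range is refused whole. "jaw" is the finger opening in m, from 0 to 0.0912, set as the call begins (left out, the last holds). The fingers move at their own pace and stop on an object; "newtons" is the grip in N (left out, the last holds). Time passes only in rows, so rows that do not move let the fingers close. It gives the time, the measured TCP pose, the force, the opening and the grip force at its end, in the units of the state.
- env.state(): the state, without advancing time (a new reading comes with each control period).
- env.grab_frame(name): name is "scene" or "top" or "wrist"; returns (picture, depth): 400x640x3 uint8, blue, green, red; 400x640 float32, mm along the optical axis (not along the pixel's ray), 0 where there is no reading.
- env.camera_model(name): a dict with "fx", "fy", "cx", "cy" (pixels), "eye" and "rotation" of the camera in the world; the wrist camera has in their place "hand_eye" (4x4, takes a point from camera to tool coordinates, whose origin is the TCP and whose axes are the flange's). Camera axes: x right, y down, z forward; pixel columns grow to the right and rows downward; lengths in mm; the calibration is good to about 2 mm. A picture is of the moment at which its call begins: read the wrist's pose just before it. camera_model takes no time and is no camera call.
- env.job_done(): hands the job in; it is judged then, once.
Trained networks look in the newest picture that a camera, given by its name, has taken for a name from the list of things; names that differ only in an ending like _2 or _b are one class to them, and where a whole thing is asked for, a point or a joint stands for the part that bears it (a point fixed in the world has none). Each returns a list of dicts, best first, with "score" (0 to 1); they miss things now and then, are a little off and sometimes report something else, mostly with a low value. They report only what shows in the picture. A call takes as long as a camera call. They do not tell look-alikes from the thing itself.
- env.boxes_of(camera, target): "bbox" ([left, top, right, bottom] in pixels, round what is visible of it).
- env.pinpoint(camera, target): "location" ([column, row] in pixels: a listed point, or the origin of a listed thing).
The state is a dict: "time_s": time; "qpos": joint angles; "qvel": joint speeds; "effort": joint torques, N m; "ee_pos": TCP position; "ee_rot": TCP orientation; "force": force on the tool from outside, world axes, zero at the start; "torque": the same for the moment, N m; "gripper_width": finger opening in mm; "gripper_force": force on a finger pad.
Only numpy, scipy, OpenCV 4.12 (cv2) and the standard library are available. Lean on these libraries where they do the work, as an engineer would, in place of code of your own. Each camera call takes 0.05 s, during which the arm holds its last target. There are 200 camera calls.

## Working session

There is one attempt and no reset: what is moved stays moved. The work goes in short steps, Python scripts to look and compute and a tool call to move; the robot and the scene stay as the last step left them, time stands still between calls to the robot, and variables do not carry over. Pictures are saved under pics/ and viewed, at most 10 in all, crops included, and the job is handed in when it is done.

Besides the shell and the picture viewer there is one more tool, called after ">>>" as name(argument=value, ...) on one line, values as JSON. arm_command: Moves the arm, as the interface text tells. Its arguments: {"type":"object","properties":{"motion":{"type":"array"},"jaw":{"type":"number"},"newtons":{"type":"number"}},"required":["motion"]}

```bash
mkdir -p pics
cat > h.py <<'E'
from workcell import env
import numpy as np, cv2
from scipy.spatial.transform import Rotation as R
def pose():
    s=env.state(); T=np.eye(4); T[:3,:3]=R.from_euler('xyz',s['ee_rot'],degrees=True).as_matrix(); T[:3,3]=s['ee_pos']; return T
def cam(name):
    c=env.camera_model(name)
    if 'hand_eye' in c: T=pose()@np.array(c['hand_eye'])
    else:
        T=np.eye(4); T[:3,:3]=np.array(c['rotation']); T[:3,3]=c['eye']
    return c,T
def ray_z(name,px,z,CT=None):
    c,T=CT or cam(name); d=T[:3,:3]@np.array([(px[0]-c['cx'])/c['fx'],(px[1]-c['cy'])/c['fy'],1]); o=T[:3,3]
    return o+d*(z-o[2])/d[2]
def cloud(D,CT):
    c,T=CT; v,u=np.indices(D.shape); P=np.stack([(u-c['cx'])/c['fx']*D,(v-c['cy'])/c['fy']*D,D],-1)
    return P@T[:3,:3].T+T[:3,3]
E
python3 - <<'E'
from h import *
np.set_printoptions(precision=1,suppress=True)
print(env.state()); 
for n in ['top','scene']:
    CT=cam(n); I,D=env.grab_frame(n); cv2.imwrite(f'pics/{n}0.png',I); np.save(n+'0.npy',D)
    print(n,CT)
    P=cloud(D,CT)
    for t in ['tank','front_rim','basket','basket_grip','basket_lip','sample_tall','sample_mid','sample_flat','holder']:
        for d in env.pinpoint(n,t)[:3]:
            u,v=d['location']; 
            print(t,round(d['score'],2),np.round([u,v]),P[int(np.clip(v,0,399)),int(np.clip(u,0,639))])
print(cam('wrist')[0])
E
```

```text
{'time_s': 0.0, 'qpos': array([-66.9,  18.4,  89.7,  -0. ,  72. ,  -1.1]), 'qvel': array([ 0. ,  0. , -0. , -0. , -0.1,  0. ]), 'effort': array([  0. , -41.2, -23.2,   0.1,   0. ,  -0. ]), 'ee_pos': array([ 235.7, -523.9,  207.1]), 'ee_rot': array([-179.9,   -0. ,   24.2]), 'force': array([ 0.4,  0.5, -0.2]), 'torque': array([-0.,  0.,  0.]), 'gripper_force': 0.0, 'gripper_width': 91.23934691957888}
top ({'fx': 379.6508979251631, 'fy': 379.6508979251631, 'cx': 322.98987359263316, 'cy': 199.53181114248557, 'eye': array([ 382.3, -190.9,  936.7]), 'rotation': array([-173.3,   -1.9,  -89.1])}, array([[-173.3,   -1.9,  -89.1,  382.3],
       [-173.3,   -1.9,  -89.1, -190.9],
       [-173.3,   -1.9,  -89.1,  936.7],
       [   0. ,    0. ,    0. ,    1. ]]))
tank 0.85 [313. 172.] [-77562.6 -78135.8 -77008.2]
front_rim 0.68 [297. 184.] [-63953.4 -64526.6 -63399. ]
basket 0.66 [390. 209.] [-112092.8 -112666.  -111538.4]
basket_grip 0.63 [387. 214.] [-100101.3 -100674.5  -99546.9]
basket_lip 0.81 [385. 215.] [-99003.8 -99577.  -98449.4]
sample_tall 0.62 [225. 204.] [-39309.6 -39882.8 -38755.2
[... 609 characters left out ...]
.] [-46799.  -47324.1 -46146. ]
front_rim 0.85 [300. 167.] [-48366.2 -48891.3 -47713.1]
basket 0.62 [396. 269.] [-61757.3 -62282.4 -61104.3]
sample_tall 0.8 [235. 205.] [-31033.3 -31558.4 -30380.3]
sample_tall 0.66 [222. 188.] [-29143.  -29668.  -28489.9]
sample_mid 0.7 [282. 256.] [-36785.2 -37310.3 -36132.1]
sample_flat 0.59 [258. 231.] [-34324.4 -34849.4 -33671.3]
holder 0.9 [303. 169.] [-49350.2 -49875.3 -48697.1]
{'fx': 291.8911997259392, 'fy': 291.8911997259392, 'cx': 320.9445076802719, 'cy': 202.2892468759571, 'hand_eye': array([[   0. ,   -1. ,   -0.3,   73.2],
       [   1. ,    0. ,    0. ,   -0.2],
       [   0. ,   -0.3,    1. , -176.7],
       [   0. ,    0. ,    0. ,    1. ]])}
```

```bash
sed -i "s/T\[:3,:3\]=np.array(c\['rotation'\])/T[:3,:3]=R.from_euler('xyz',c['rotation'],degrees=True).as_matrix()/" h.py
python3 - <<'E'
from h import *
np.set_printoptions(precision=1,suppress=True)
L={'top':dict(tank=(313,172),rim=(297,184),basket=(390,209),grip=(387,214),lip=(385,215),tall=(225,204),mid=(318,244),mid2=(249,214),flat=(286,228),holder=(309,173)),
'scene':dict(tank=(324,202),rim=(300,167),basket=(396,269),tall=(235,205),tall2=(222,188),mid=(282,256),flat=(258,231),holder=(303,169))}
for n in L:
    CT=cam(n); P=cloud(np.load(n+'0.npy'),CT)
    for k,(u,v) in L[n].items(): print(n,k,P[v,u],ray_z(n,(u,v),0)[:2])
a=cv2.imread('pics/top0.png')[130:290,180:440]; b=cv2.imread('pics/scene0.png')[130:320,180:440]
cv2.imwrite('pics/a.png',np.vstack([cv2.resize(a,None,fx=2,fy=1.7),cv2.resize(b,None,fx=2,fy=1.7)])[:600])
E
```

```text
top tank [ 557.9 -193.7   21.2] [ 562.  -193.8]
top rim [ 514.5 -158.5  102.7] [ 530.7 -154.5]
top basket [ 472.1 -386.     6.7] [ 472.7 -387.4]
top grip [ 452.5 -361.5   91.3] [ 460.1 -379.9]
top lip [ 450.3 -357.3   89.5] [ 457.5 -374.9]
top tall [473.1  12.2  39.6] [477.1  21.1]
top mid [ 383.1 -209.    24.5] [ 383.1 -209.5]
top mid2 [450.5 -45.1  40.3] [453.6 -38.5]
top flat [ 420.2 -131.3   16.2] [ 420.8 -130.2]
top holder [ 555.2 -184.    21.2] [ 559.2 -183.8]
scene tank [ 468.7 -245.    85.9] [ 565.2 -181.7]
scene rim [ 567.9 -119.2   60.8] [644.6 -61.7]
scene basket [ 476.8 -391.5    0.2] [ 476.9 -391.4]
scene tall [444.9 -46.8   7.2] [451.5 -39.8]
scene tall2 [469.7  12.5  10.6] [480.1  24.2]
scene mid [ 375.2 -222.2   16.5] [ 388.7 -210.8]
scene flat [ 406.4 -140.8   11.5] [ 416.3 -131.3]
scene holder [ 553.9 -137.1   69.9] [641.7 -72.3]
```

View pics/a.png

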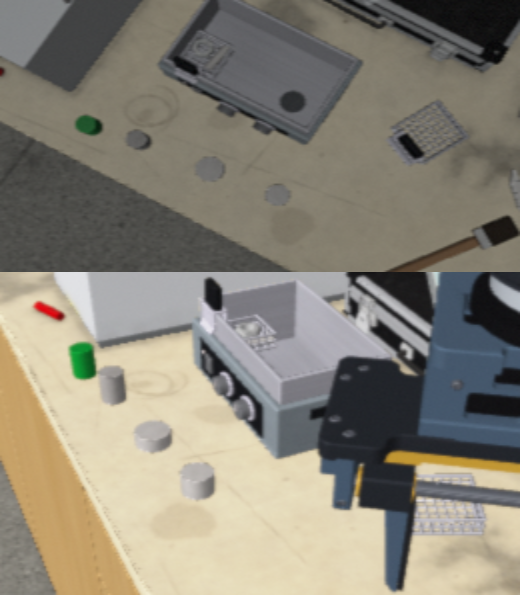

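View pics/scene0.png

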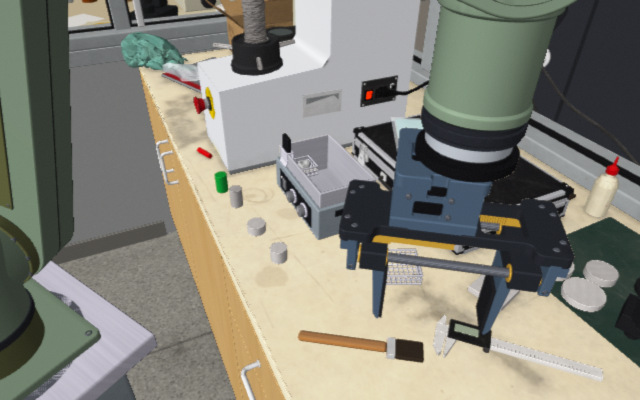

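Run:
```python
from h import *
np.set_printoptions(precision=1,suppress=True)
CT=cam('top'); P=cloud(np.load('top0.npy'),CT).reshape(-1,3)
def sel(x0,x1,y0,y1,z0,z1):
    m=(P[:,0]>x0)&(P[:,0]<x1)&(P[:,1]>y0)&(P[:,1]<y1)&(P[:,2]>z0)&(P[:,2]<z1); return P[m]
for n,a in dict(rim=(420,700,-340,-60,99,110),casing=(420,700,-340,-60,70,80),holdergrip=(420,700,-340,-60,125,150),bgrip=(420,520,-450,-330,80,96),bbody=(400,560,-460,-320,10,26),tall=(430,470,-65,-25,36,44),flat=(390,450,-160,-100,14,22),mid=(350,420,-240,-180,22,30)).items():
    q=sel(*a); 
    if len(q)<3: print(n,len(q)); continue
    r=cv2.minAreaRect(q[:,:2].astype(np.float32)); print(n,len(q),r,q.mean(0))
q=sel(420,520,-450,-330,80,96); print(q[:10])
```

```text
rim 628 ((558.4171142578125, -184.3079833984375), (190.25149536132812, 117.69998168945312), 60.467979431152344) [ 560.1 -184.6  104. ]
casing 1186 ((616.4786987304688, -217.7998809814453), (203.64828491210938, 259.68212890625), 60.298561096191406) [ 605.2 -248.2   74.7]
holdergrip 68 ((543.8958740234375, -104.81529998779297), (27.319496154785156, 10.285346984863281), 60.56669235229492) [ 542.9 -105.3  137.7]
bgrip 80 ((449.5094299316406, -358.42095947265625), (34.92002868652344, 10.361897468566895), 36.7044792175293) [ 449.2 -357.7   89.2]
bbody 140 ((475.1507873535156, -393.6793518066406), (65.80526733398438, 72.4787368774414), 35.771907806396484) [ 480.4 -400.7   20.4]
tall 86 ((456.3793029785156, -40.166236877441406), (21.6423397064209, 23.512615203857422), 0.661653459072113) [456.4 -40.7  39.7]
flat 170 ((417.7003173828125, -126.51879119873047), (33.78349304199219, 33.824119567871094), 0.6511398553848267) [ 417.9 -126.3   17.4]
mid 121 ((381.9324035644531, -209.08200073242188), (26.06193733215332, 28.728479385375977), 0.9899353384971619) [ 382.2 -208.8   25.6]
[[ 463.6 -348.1   90.3]
 [ 463.4 -349.9   92.8]
 [ 463.7 -352.7   89.8]
 [ 461.5 -346.2   88.2]
 [ 461.2 -347.8   92. ]
 [ 461.1 -349.9   92.9]
 [ 461.4 -352.5   91. ]
 [ 461.4 -354.8   90.8]
 [ 459.9 -345.4   80.1]
 [ 459.3 -346.5   86.9]]
```

```bash
cat > plan.py <<'E'
from h import *
import sys
# plan.py x y z yaw : rows in tool axes, from the measured pose
def plan(x,y,z,yaw,step=50,turn=9.5,lin=None):
    T=pose(); p=T[:3,3]; ps=np.degrees(np.arctan2(T[1,0],T[0,0])); d=np.array([x,y,z])-p
    dy=(yaw-ps+180)%360-180; n=int(max(1,np.ceil(np.linalg.norm(d)/step),np.ceil(abs(dy)/turn)))
    print('from',np.round(p,1),round(ps,1),'rows',n,'spin/row',round(-np.radians(dy/n),3))
    for i in range(n):
        a=np.radians(ps+dy*i/n); e=d/n/1000
        print(i,[round(float(v),4) for v in (e[0]*np.cos(a)+e[1]*np.sin(a), e[0]*np.sin(a)-e[1]*np.cos(a), -e[2])])
if __name__=='__main__': plan(*map(float,sys.argv[1:]))
E
python3 plan.py 455 -42 150 105
```

```text
from [ 235.9 -524.4  208. ] 24.2 rows 11 spin/row -0.128
0 [0.0362, -0.0318, 0.0053]
1 [0.0399, -0.0269, 0.0053]
2 [0.043, -0.0216, 0.0053]
3 [0.0455, -0.0159, 0.0053]
4 [0.0471, -0.01, 0.0053]
5 [0.048, -0.0039, 0.0053]
6 [0.0481, 0.0023, 0.0053]
7 [0.0474, 0.0084, 0.0053]
8 [0.046, 0.0144, 0.0053]
9 [0.0437, 0.0202, 0.0053]
10 [0.0408, 0.0256, 0.0053]
```

>>> arm_command(motion=[{"offset": [0.036,-0.032,0.003],"spin": -0.128},{"offset": [0.04,-0.027,0.003],"spin": -0.128},{"offset": [0.043,-0.022,0.003],"spin": -0.128},{"offset": [0.0455,-0.016,0.003],"spin": -0.128},{"offset": [0.047,-0.01,0.003],"spin": -0.128}])

```text
time_s: 1.62
ee_pos: [335.5, -303.3, 193.1]
ee_rot: [180.0, 0.0, 61.1]
force: [0.2, 0.3, 0.3]
gripper_width: 91.3
gripper_force: 0.0
```

>>> arm_command(motion=[{"offset": [0.048,-0.004,0.003],"spin": -0.128},{"offset": [0.048,0.002,0.003],"spin": -0.128},{"offset": [0.0475,0.0085,0.003],"spin": -0.128},{"offset": [0.046,0.0145,0.003],"spin": -0.128},{"offset": [0.044,0.02,0.003],"spin": -0.128}])

```text
time_s: 2.25
ee_pos: [435.2, -83.7, 178.1]
ee_rot: [179.9, 0.0, 97.8]
force: [0.8, 1.0, 0.1]
gripper_width: 91.1
gripper_force: 0.0
```

>>> arm_command(motion=[{"offset": [0.041,0.0255,0.02],"spin": -0.128},{"offset": [0,0,0],"spin": 0},{"offset": [0,0,0],"spin": 0}], jaw=0.06)

```text
time_s: 2.62
ee_pos: [454.3, -41.4, 158.1]
ee_rot: [-180.0, 0.0, 104.9]
force: [-0.4, -0.1, 0.3]
gripper_width: 63.9
gripper_force: 0.0
```

```bash
cat > look.py <<'E'
from h import *
import sys
np.set_printoptions(precision=1,suppress=True)
CT=cam('wrist'); I,D=env.grab_frame('wrist'); P=cloud(D,CT)
def look(targets,out):
    for t in targets:
        for d in env.pinpoint('wrist',t)[:3]:
            u,v=map(int,d['location']); print(t,round(d['score'],2),u,v,P[min(max(v,0),399),min(max(u,0),639)],ray_z('wrist',d['location'],0,CT)[:2])
    cv2.imwrite(f'pics/{out}.png',I)
def rect(x0,x1,y0,y1,z0,z1):
    q=P.reshape(-1,3); m=np.all((q>[x0,y0,z0])&(q<[x1,y1,z1]),1); q=q[m]
    if len(q)<5: print('few',len(q)); return
    r=cv2.minAreaRect(q[:,:2].astype(np.float32)); print(len(q),np.round(r[0],1),np.round(r[1],1),round(r[2],1),'mean',q.mean(0)); return q
E
python3 - <<'E'
from look import *
look(['sample_tall'],'w1')
q=rect(425,490,-75,-10,34,46); print(cv2.minEnclosingCircle(q[:,:2].astype(np.float32)))
rect(445,505,-15,50,34,46)
print(env.state()['ee_pos'],env.state()['ee_rot'],env.state()['time_s'])
E
```

```text
sample_tall 0.93 352 141 [469.2  21.5  39.8] [474.5  19.9]
sample_tall 0.72 319 188 [449.8 -32.9  40.2] [452.1 -41.9]
457 [455.8 -41.2] [24.1 24.5] 15.7 mean [455.5 -40.8  39.6]
((455.810302734375, -41.471763610839844), 12.512781143188477)
508 [475.8  19. ] [24.8 23.7] 14.1 mean [475.5  19.2  39.7]
[454.4 -42.1 158.4] [180.    0.  104.8] 2.725
```

View pics/w1.png

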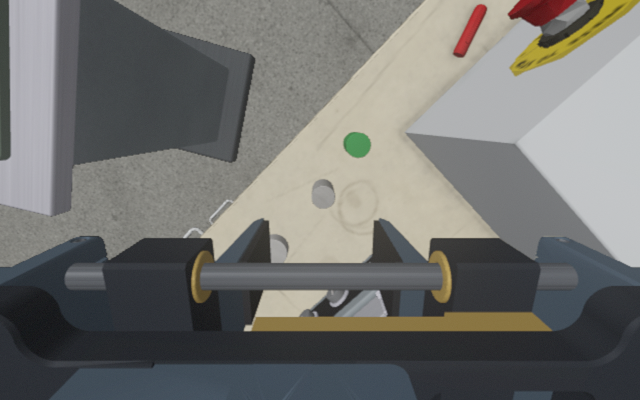

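>>> arm_command(motion=[{"offset": [0.0005,0.0015,0.045],"spin": 0},{"offset": [0,0,0.045],"spin": 0},{"offset": [0,0,0.0235],"spin": 0},{"offset": [0,0,0.01],"spin": 0}])

```text
time_s: 3.22
ee_pos: [455.1, -41.3, 33.7]
ee_rot: [-179.9, -0.0, 104.8]
force: [-1.0, -0.4, 0.1]
gripper_width: 60.4
gripper_force: 0.0
```

>>> arm_command(motion=[{"offset": [0,0,0],"spin": 0},{"offset": [0,0,0],"spin": 0},{"offset": [0,0,0],"spin": 0},{"offset": [0,0,0],"spin": 0},{"offset": [0,0,0],"spin": 0}], jaw=0.015, newtons=25)

```text
time_s: 3.85
ee_pos: [455.9, -40.3, 34.7]
ee_rot: [180.0, 0.0, 104.9]
force: [-0.7, 0.0, -0.6]
gripper_width: 15.8
gripper_force: 0.0
```

```bash
python3 -c "
import numpy as np
a=np.radians(-53.8);print(475.2+5*np.cos(a),-393.7+5*np.sin(a))"
python3 - <<'E'
from plan import *
T=pose()
print(T[:3,3],env.state()['gripper_width'],env.state()['gripper_force'])
plan(478,-398,160,126.2)
E
```

```text
478.1530283380996 -397.734801560719
[455.88539321 -40.26936222  34.69752462] 15.810721416033548 0.0
from [455.9 -40.3  34.7] 104.9 rows 8 spin/row -0.046
0 [-0.0439, -0.0088, -0.0157]
1 [-0.0435, -0.0109, -0.0157]
2 [-0.0429, -0.0129, -0.0157]
3 [-0.0423, -0.0148, -0.0157]
4 [-0.0415, -0.0168, -0.0157]
5 [-0.0407, -0.0187, -0.0157]
6 [-0.0398, -0.0206, -0.0157]
7 [-0.0388, -0.0224, -0.0157]
```

Run:
```python
from h import *
np.set_printoptions(precision=1,suppress=True)
for n,b in dict(top=(150,270,170,350),scene=(130,290,170,350)).items():
    CT=cam(n); I,D=env.grab_frame(n); P=cloud(D,CT).reshape(-1,3)
    cv2.imwrite(f'pics/{n}1.png',cv2.resize(I[b[0]:b[1],b[2]:b[3]],None,fx=3,fy=2.1))
a=cv2.imread('pics/top1.png');b=cv2.imread('pics/scene1.png');cv2.imwrite('pics/b.png',np.vstack([a,b])[:600])
for _ in range(2): print(env.state()['gripper_width'],env.state()['gripper_force'])
```

```text
14.942732819078158 0.0
14.942732819078158 0.0
```

View pics/b.png

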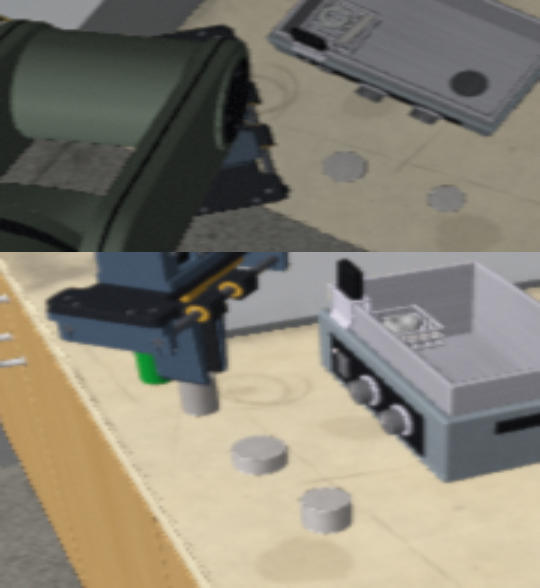

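Run:
```python
from look import *
look(['sample_tall'],'w2')
rect(420,500,-80,0,36,43)
rect(420,500,-80,50,30,37)
CT=cam('scene'); 
for d in env.pinpoint('scene','sample_tall'): print(d, ray_z('scene',d['location'],0,CT)) 
I2,D2=env.grab_frame('scene'); Q=cloud(D2,CT).reshape(-1,3)
m=np.all((Q>[425,-75,4])&(Q<[490,-10,20]),1);print(m.sum(),Q[m].min(0),Q[m].max(0),Q[m].mean(0))
D0=np.load('scene0.npy');Q=cloud(D0,CT).reshape(-1,3)
m=np.all((Q>[425,-75,4])&(Q<[490,-10,20]),1);print(m.sum(),Q[m].min(0),Q[m].max(0),Q[m].mean(0))
```

```text
sample_tall 0.92 320 223 [452.2 -29.5  31.9] [455.2 -40.2]
sample_tall 0.58 371 152 [469.   22.9  39.1] [476.5  20.6]
894 [454.8 -38.1] [27.3 31. ] 14.9 mean [455.3 -39.8  39.8]
148 [462.3  -3.1] [68.9 12.6] 72.3 mean [458.   -8.6  33.4]
{'location': [235.3, 202.8], 'score': 0.67} [457.4 -35.2   0. ]
{'location': [223.9, 190.9], 'score': 0.57} [474.6  13.4   0. ]
79 [441.8 -54.2   4.7] [463.8 -32.7  19.3] [449.  -47.4  11.8]
85 [442.  -55.2   4. ] [462.6 -32.   20. ] [449.  -47.3  11.9]
```

View pics/w2.png

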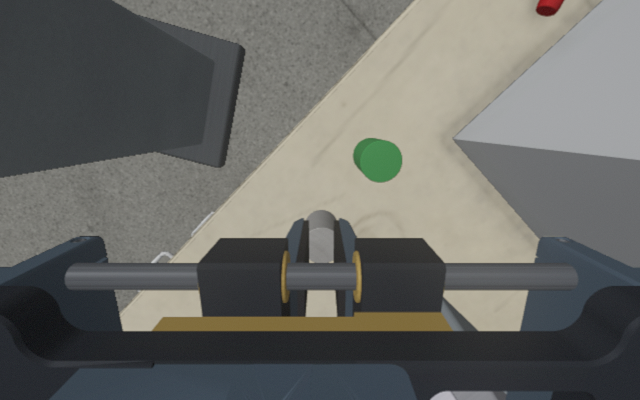

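Run:
```python
from h import *
np.set_printoptions(precision=1,suppress=True)
CT=cam('scene'); I,D=env.grab_frame('scene'); P=cloud(D,CT)
for u in (227,231,235,239,243): print(u,[(v,P[v,u].round(0).tolist(),int(I[v,u].mean())) for v in range(180,212,3)])
print(env.state())
```

```text
227 [(180, [437.0, -42.0, 70.0], 77), (183, [438.0, -40.0, 62.0], 81), (186, [436.0, -41.0, 56.0], 81), (189, [437.0, -38.0, 48.0], 78), (192, [476.0, 6.0, -1.0], 182), (195, [467.0, -3.0, 1.0], 195), (198, [461.0, -8.0, -1.0], 198), (201, [453.0, -16.0, -1.0], 198), (204, [444.0, -25.0, 1.0], 196), (207, [437.0, -31.0, -0.0], 196), (210, [429.0, -39.0, 1.0], 201)]
231 [(180, [440.0, -50.0, 72.0], 81), (183, [439.0, -50.0, 65.0], 80), (186, [438.0, -49.0, 58.0], 80), (189, [440.0, -46.0, 49.0], 80), (192, [444.0, -41.0, 38.0], 147), (195, [444.0, -40.0, 30.0], 161), (198, [445.0, -38.0, 21.0], 161), (201, [442.0, -40.0, 16.0], 162), (204, [443.0, -37.0, 7.0], 169), (207, [441.0, -38.0, 1.0], 195), (210, [436.0, -43.0, -2.0], 200)]
235 [(180, [440.0, -60.0, 75.0], 81), (183, [442.0, -57.0, 66.0], 79), (186, [441.0, -57.0, 60.0], 82), (189, [442.0, -55.0, 51.0], 81), (192, [445.0, -51.0, 41.0], 75), (195, [447.0, -48.0, 31.0], 133), (198, [447.0, -47.0, 23.0], 137), (201, [445.0, -48.0, 18.0], 140), (204, [446.0, -46.0, 9.0], 142), (207, [445.0, -46.0, 2.0], 154), (210, [440.0, -51.0, 
[... 456 characters left out ...]
, [466.0, -53.0, 44.0], 40), (189, [504.0, -14.0, -1.0], 190), (192, [495.0, -22.0, -0.0], 185), (195, [487.0, -30.0, 0.0], 176), (198, [479.0, -37.0, 0.0], 164), (201, [472.0, -43.0, -0.0], 175), (204, [464.0, -50.0, -0.0], 173), (207, [455.0, -58.0, 1.0], 199), (210, [448.0, -65.0, 1.0], 201)]
{'time_s': 4.2, 'qpos': array([ -6.5,  19.1, 118.3,  -0. ,  42.7, -21.4]), 'qvel': array([-0.2,  0. ,  0.1, -0. ,  0.1, -0.1]), 'effort': array([  0. , -34.5, -15.7,   0. ,   0.1,   0. ]), 'ee_pos': array([455.7, -40.3,  34.4]), 'ee_rot': array([-180. ,    0. ,  104.9]), 'force': array([-0.2,  0.5, -0.5]), 'torque': array([-0.1, -0.2, -0. ]), 'gripper_force': 0.0, 'gripper_width': 15.009656431468738}
```

Run:
```python
from look import *
Ti=np.linalg.inv(pose()); Q=P@Ti[:3,:3].T+Ti[:3,3]
for v in (218,222,226,230,236):
    print(v,[(u,Q[v,u].round(0).tolist(),int(I[v,u].mean())) for u in (294,299,303,320,337,341,346)])
```

```text
218 [(294, [4.0, -21.0, 35.0], 171), (299, [4.0, -17.0, 35.0], 162), (303, [4.0, -14.0, 35.0], 123), (320, [11.0, -1.0, 13.0], 119), (337, [4.0, 12.0, 34.0], 173), (341, [4.0, 15.0, 34.0], 115), (346, [4.0, 19.0, 34.0], 171)]
222 [(294, [17.0, -16.0, -13.0], 111), (299, [18.0, -13.0, -14.0], 82), (303, [16.0, -11.0, -10.0], 63), (320, [11.0, -1.0, 5.0], 120), (337, [16.0, 10.0, -9.0], 50), (341, [18.0, 12.0, -15.0], 80), (346, [18.0, 15.0, -14.0], 80)]
226 [(294, [18.0, -15.0, -21.0], 78), (299, [18.0, -13.0, -21.0], 80), (303, [74.0, -0.0, -177.0], 55), (320, [74.0, -0.0, -177.0], 120), (337, [16.0, 9.0, -17.0], 51), (341, [18.0, 11.0, -21.0], 81), (346, [18.0, 14.0, -21.0], 79)]
230 [(294, [17.0, -15.0, -27.0], 79), (299, [18.0, -12.0, -28.0], 80), (303, [16.0, -10.0, -23.0], 52), (320, [10.0, -1.0, -6.0], 141), (337, [16.0, 9.0, -24.0], 50), (341, [18.0, 11.0, -27.0], 77), (346, [17.0, 14.0, -26.0], 80)]
236 [(294, [18.0, -14.0, -36.0], 77), (299, [18.0, -11.0, -36.0], 77), (303, [16.0, -10.0, -32.0], 51), (320, [6.0, -1.0, -6.0], 142), (337, [16.0, 8.0, -32.0], 49), (341, [16.0, 10.0, -32.0], 63), (346, [17.0, 13.0, -35.0], 78)]
```

The scene and wrist depth agree: the fingers closed above the sample, and the real tips are about 8 mm behind the TCP rather than 14 mm ahead. I'll go 22 mm lower than the stated geometry from here on.

>>> arm_command(motion=[{"offset": [0,0,0],"spin": 0},{"offset": [0,0,0],"spin": 0},{"offset": [0,0,0],"spin": 0},{"offset": [0,0,0],"spin": 0},{"offset": [0,0,0],"spin": 0}], jaw=0.055)

```text
time_s: 4.88
ee_pos: [455.7, -40.3, 34.4]
ee_rot: [180.0, 0.0, 104.9]
force: [0.7, 0.4, -0.6]
gripper_width: 54.7
gripper_force: 0.0
```

>>> arm_command(motion=[{"offset": [-0.001,0,0.012],"spin": 0},{"offset": [0,0,0.01],"spin": 0},{"offset": [0,0,0],"spin": 0}])

```text
time_s: 5.25
ee_pos: [455.0, -41.2, 11.2]
ee_rot: [-179.8, -0.1, 104.9]
force: [0.6, -0.8, -0.2]
gripper_width: 54.9
gripper_force: 0.0
```

>>> arm_command(motion=[{"offset": [0,0,0],"spin": 0},{"offset": [0,0,0],"spin": 0},{"offset": [0,0,0],"spin": 0},{"offset": [0,0,0],"spin": 0},{"offset": [0,0,0],"spin": 0}], jaw=0.015)

```text
time_s: 5.88
ee_pos: [456.2, -41.3, 12.7]
ee_rot: [180.0, 0.0, 104.9]
force: [0.0, 0.5, 1.9]
gripper_width: 23.6
gripper_force: 25.0
```

>>> arm_command(motion=[{"offset": [0,0,-0.03],"spin": 0},{"offset": [0,0,-0.05],"spin": 0},{"offset": [0,0,-0.05],"spin": 0},{"offset": [0,0,0],"spin": 0}])

```text
time_s: 6.38
ee_pos: [458.6, -41.6, 145.9]
ee_rot: [179.5, 0.2, 104.9]
force: [-0.2, -0.1, -1.2]
gripper_width: 24.2
gripper_force: 25.0
```

```bash
python3 plan.py 478 -398 143 126.2
```

```text
from [458.6 -41.6 145.9] 104.9 rows 8 spin/row -0.046
0 [-0.0437, -0.0091, 0.0004]
1 [-0.0432, -0.0111, 0.0004]
2 [-0.0426, -0.0131, 0.0004]
3 [-0.042, -0.0151, 0.0004]
4 [-0.0412, -0.017, 0.0004]
5 [-0.0404, -0.0189, 0.0004]
6 [-0.0395, -0.0208, 0.0004]
7 [-0.0385, -0.0226, 0.0004]
```

>>> arm_command(motion=[{"offset": [-0.0435,-0.009,0],"spin": -0.046},{"offset": [-0.043,-0.011,0],"spin": -0.046},{"offset": [-0.0425,-0.013,0],"spin": -0.046},{"offset": [-0.042,-0.015,0],"spin": -0.046},{"offset": [-0.041,-0.017,0],"spin": -0.046}])

```text
time_s: 7.0
ee_pos: [467.0, -264.0, 140.5]
ee_rot: [-179.9, -0.2, 118.2]
force: [1.7, -0.7, -1.0]
gripper_width: 24.1
gripper_force: 25.0
```

>>> arm_command(motion=[{"offset": [-0.0405,-0.019,0],"spin": -0.046},{"offset": [-0.0395,-0.021,0],"spin": -0.046},{"offset": [-0.0385,-0.0225,0],"spin": -0.046},{"offset": [0,0,0],"spin": 0},{"offset": [0,0,0],"spin": 0}])

```text
time_s: 7.62
ee_pos: [474.0, -395.9, 140.7]
ee_rot: [-180.0, -0.2, 125.9]
force: [0.9, 0.6, -1.2]
gripper_width: 24.5
gripper_force: 25.0
```

Run:
```python
from look import *
look(['basket','basket_grip'],'w3')
rect(420,520,-450,-330,84,96)
rect(400,560,-470,-320,17,26)
from plan import plan
plan(478.2,-397.7,60,126.2)
```

```text
basket 0.66 325 191 [ 476.4 -391.6    1.8] [ 477.5 -392.3]
basket_grip 0.81 321 162 [ 447.4 -359.3   91.5] [ 455.1 -368.6]
574 [ 449.  -359.6] [35.3  9.8] 35.6 mean [ 448.6 -359.6   90.3]
420 [ 474.9 -396.2] [66.  69.8] 35.2 mean [ 470.9 -391.4   21.6]
from [ 474.7 -395.6  142. ] 126.0 rows 2 spin/row -0.001
0 [-0.0019, 0.0008, 0.041]
1 [-0.0019, 0.0008, 0.041]
```

View pics/w3.png

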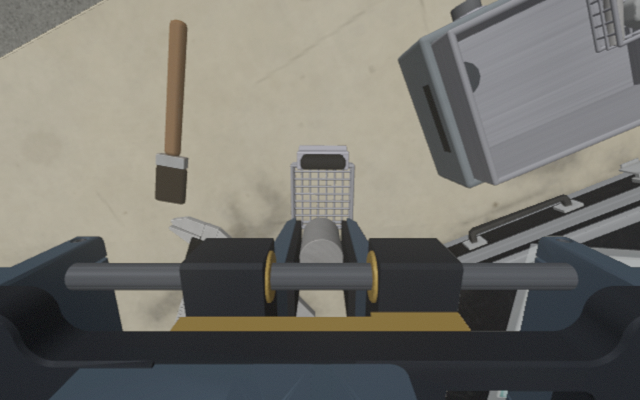

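>>> arm_command(motion=[{"offset": [-0.005,0,0.05],"spin": 0.01},{"offset": [0,0,0.045],"spin": 0},{"offset": [0,0,0.02],"spin": 0},{"offset": [0,0,0.006],"spin": 0},{"offset": [0,0,0],"spin": 0}])

```text
time_s: 8.4
ee_pos: [478.3, -400.8, 22.0]
ee_rot: [180.0, 0.0, 125.4]
force: [-0.1, 0.1, -1.1]
gripper_width: 24.2
gripper_force: 25.0
```

>>> arm_command(motion=[{"offset": [0,0,0.002],"spin": 0},{"offset": [0,0,0.001],"spin": 0},{"offset": [0,0,0],"spin": 0}])

```text
time_s: 8.78
ee_pos: [478.0, -401.3, 19.0]
ee_rot: [180.0, 0.1, 125.4]
force: [0.7, -0.7, -1.4]
gripper_width: 23.9
gripper_force: 25.0
```

>>> arm_command(motion=[{"offset": [0,0,0.0015],"spin": 0},{"offset": [0,0,0.001],"spin": 0},{"offset": [0,0,0],"spin": 0}])

```text
time_s: 9.15
ee_pos: [477.8, -401.1, 15.8]
ee_rot: [-180.0, -0.0, 125.4]
force: [0.6, 0.1, -1.2]
gripper_width: 23.9
gripper_force: 25.0
```

>>> arm_command(motion=[{"offset": [0,0,0.0005],"spin": 0},{"offset": [0,0,0],"spin": 0},{"offset": [0,0,0],"spin": 0},{"offset": [0,0,0],"spin": 0}], jaw=0.042)

```text
time_s: 9.65
ee_pos: [477.9, -401.2, 15.6]
ee_rot: [180.0, 0.0, 125.4]
force: [0.6, 0.7, -0.4]
gripper_width: 42.1
gripper_force: 0.0
```

>>> arm_command(motion=[{"offset": [0,0,-0.03],"spin": 0},{"offset": [0,0,-0.05],"spin": 0},{"offset": [0,0,-0.05],"spin": 0},{"offset": [0,0,0],"spin": 0}])

```text
time_s: 10.15
ee_pos: [480.0, -403.0, 150.4]
ee_rot: [179.9, 0.6, 125.4]
force: [0.1, -0.5, -0.5]
gripper_width: 41.8
gripper_force: 0.0
```

Run:
```python
from look import *
look(['basket','basket_grip','sample_tall'],'w4')
q=rect(420,520,-450,-330,84,96)
rect(440,520,-440,-370,36,50)
rect(400,560,-470,-320,17,26)
from plan import plan
plan(449,-359.6,130,35.4)
```

```text
basket 0.69 322 179 [ 472.7 -390.2   16.6] [ 475.2 -392.8]
basket_grip 0.64 323 150 [ 450.8 -359.    91. ] [ 457.  -366.1]
sample_tall 0.84 320 188 [ 473.3 -394.7   42.6] [ 479.6 -402.9]
559 [ 448.5 -360. ] [35.5  9.7] 35.8 mean [ 448.7 -359.7   90.3]
494 [ 477.6 -400.9] [24.4 24.4] 33.2 mean [ 477.2 -400.7   42.7]
646 [ 474.8 -396.3] [65.9 69.3] 35.5 mean [ 478.4 -401.7   21.5]
from [ 477.  -400.4  143.8] 125.4 rows 10 spin/row 0.157
0 [0.0049, 0.0001, 0.0014]
1 [0.0049, -0.0007, 0.0014]
2 [0.0047, -0.0014, 0.0014]
3 [0.0044, -0.0022, 0.0014]
4 [0.004, -0.0028, 0.0014]
5 [0.0036, -0.0034, 0.0014]
6 [0.003, -0.0039, 0.0014]
7 [0.0023, -0.0044, 0.0014]
8 [0.0016, -0.0047, 0.0014]
9 [0.0009, -0.0049, 0.0014]
```

>>> arm_command(motion=[{"offset": [0.005,0,0],"spin": 0.157},{"offset": [0.005,-0.0005,0],"spin": 0.157},{"offset": [0.0045,-0.0015,0],"spin": 0.157},{"offset": [0.0045,-0.002,0],"spin": 0.157},{"offset": [0.004,-0.003,0],"spin": 0.157}])

```text
time_s: 10.98
ee_pos: [463.0, -379.9, 143.4]
ee_rot: [-179.8, -0.1, 80.1]
force: [0.4, -0.0, -0.2]
gripper_width: 41.7
gripper_force: 0.0
```

>>> arm_command(motion=[{"offset": [0.0035,-0.0035,0],"spin": 0.157},{"offset": [0.003,-0.004,0],"spin": 0.157},{"offset": [0.0025,-0.0045,0],"spin": 0.157},{"offset": [0.0015,-0.0045,0],"spin": 0.157},{"offset": [0.001,-0.005,0],"spin": 0.157}])

```text
time_s: 11.6
ee_pos: [448.9, -359.3, 143.5]
ee_rot: [-179.8, 0.1, 35.2]
force: [0.9, 0.3, -0.0]
gripper_width: 42.0
gripper_force: 0.0
```

>>> arm_command(motion=[{"offset": [0,0,0],"spin": 0},{"offset": [0,0,0],"spin": 0}])

```text
time_s: 11.85
ee_pos: [449.6, -360.0, 144.6]
ee_rot: [-179.9, 0.0, 35.6]
force: [0.7, -0.6, -0.5]
gripper_width: 41.9
gripper_force: 0.0
```

Run:
```python
from plan import plan,env
import time
plan(448.7,-359.8,56,35.6)
plan(448.7,-359.8,56,35.6)
```

```text
from [ 449.6 -360.   144.6] 35.6 rows 2 spin/row -0.0
0 [-0.0003, -0.0004, 0.0443]
1 [-0.0003, -0.0004, 0.0443]
from [ 449.6 -360.   144.6] 35.6 rows 2 spin/row -0.0
0 [-0.0003, -0.0004, 0.0443]
1 [-0.0003, -0.0004, 0.0443]
```

Descend over the grip, close firmly, lift.

>>> arm_command(motion=[{"offset": [-0.0005,-0.001,0.045],"spin": 0},{"offset": [0,0,0.035],"spin": 0},{"offset": [0,0,0.008],"spin": 0},{"offset": [0,0,0],"spin": 0}])

```text
time_s: 12.35
ee_pos: [449.2, -359.9, 57.6]
ee_rot: [180.0, 0.0, 35.5]
force: [-0.1, 0.2, -0.3]
gripper_width: 41.7
gripper_force: 0.0
```

>>> arm_command(motion=[{"offset": [0,0,0],"spin": 0},{"offset": [0,0,0],"spin": 0},{"offset": [0,0,0],"spin": 0},{"offset": [0,0,0],"spin": 0},{"offset": [0,0,0],"spin": 0}], jaw=0.002, newtons=50)

```text
time_s: 12.98
ee_pos: [449.2, -359.9, 58.0]
ee_rot: [179.9, -0.0, 35.5]
force: [-0.2, 0.1, 3.6]
gripper_width: 9.6
gripper_force: 50.0
```

>>> arm_command(motion=[{"offset": [0,0,-0.01],"spin": 0},{"offset": [0,0,-0.025],"spin": 0},{"offset": [0,0,-0.04],"spin": 0},{"offset": [0,0,-0.04],"spin": 0},{"offset": [0,0,-0.035],"spin": 0}])

```text
time_s: 13.6
ee_pos: [448.5, -359.2, 208.8]
ee_rot: [-180.0, 0.0, 35.5]
force: [-0.1, -0.2, -2.4]
gripper_width: 10.1
gripper_force: 50.0
```

Run:
```python
from plan import *
plan(496.9,-179.3,207,60.5,step=25,turn=5)
```

```text
from [ 448.5 -359.2  208.8] 35.5 rows 8 spin/row -0.055
0 [0.018, -0.0148, 0.0002]
1 [0.0188, -0.0138, 0.0002]
2 [0.0195, -0.0128, 0.0002]
3 [0.0202, -0.0117, 0.0002]
4 [0.0208, -0.0106, 0.0002]
5 [0.0213, -0.0094, 0.0002]
6 [0.0218, -0.0082, 0.0002]
7 [0.0222, -0.007, 0.0002]
```

>>> arm_command(motion=[{"offset": [0.018,-0.015,0],"spin": -0.055},{"offset": [0.019,-0.014,0],"spin": -0.055},{"offset": [0.0195,-0.013,0],"spin": -0.055},{"offset": [0.02,-0.012,0],"spin": -0.055},{"offset": [0.021,-0.0105,0],"spin": -0.055}])

```text
time_s: 14.22
ee_pos: [478.2, -245.1, 207.1]
ee_rot: [-179.9, 0.0, 51.3]
force: [-0.7, -0.5, -3.6]
gripper_width: 9.8
gripper_force: 50.0
```

>>> arm_command(motion=[{"offset": [0.0215,-0.0095,0],"spin": -0.055},{"offset": [0.022,-0.008,0],"spin": -0.055},{"offset": [0.022,-0.007,0],"spin": -0.055},{"offset": [0,0,0],"spin": 0},{"offset": [0,0,0],"spin": 0}])

```text
time_s: 14.85
ee_pos: [496.6, -179.0, 207.3]
ee_rot: [-180.0, 0.0, 60.6]
force: [-0.7, 0.3, -2.9]
gripper_width: 9.6
gripper_force: 50.0
```

Run:
```python
from look import *
T=pose(); print(T[:3,3],env.state()['ee_rot'])
c=np.array([558.4,-184.3,0]); a=np.radians(-29.5); A=np.array([[np.cos(a),np.sin(a),0],[-np.sin(a),np.cos(a),0],[0,0,1]])
def ana(P,nm):
    Q=(P.reshape(-1,3)-c)@A.T
    m=(Q[:,0]>-75)&(Q[:,0]<-40)&(abs(Q[:,1])<95)&(Q[:,2]>102)&(Q[:,2]<108); q=Q[m]
    print(nm,'front rim pts',len(q))
    if len(q)>20:
        for lo in range(-95,95,20):
            s=q[(q[:,1]>=lo)&(q[:,1]<lo+20)]
            if len(s)>3: print(lo,len(s),np.percentile(s[:,0],[3,50,97]),s[:,2].mean())
    m=(Q[:,0]>-75)&(Q[:,0]<-30)&(Q[:,1]>30)&(Q[:,1]<95)&(Q[:,2]>130)&(Q[:,2]<146); print('holder grip',m.sum(),Q[m].mean(0) if m.any() else '')
    for s in (1,-1):
        m=(Q[:,2]>101)&(Q[:,2]<108)&(abs(Q[:,0])<45)&(Q[:,1]*s>80)&(Q[:,1]*s<105); print('end',s,m.sum(),np.percentile(Q[m][:,1],[5,50,95]) if m.sum()>5 else '')
ana(P,'wrist')
cv2.imwrite('pics/w5.png',I)
CT=cam('top');I2,D2=env.grab_frame('top'); cv2.imwrite('pics/top5.png',I2); ana(cloud(D2,CT),'top')
ana(cloud(np.load('top0.npy'),CT),'top0')
TC=(T[:3,3]-c)@A.T; print('tcp in tank',TC)
```

```text
[ 496.7 -179.2  207.3] [-180.     0.    60.6]
wrist front rim pts 725
-35 80 [-55.6 -53.6 -51.5] 104.58582376437894
-15 99 [-55.7 -53.7 -51.7] 104.61662868534424
5 118 [-55.8 -53.8 -51. ] 104.59510940514359
25 130 [-55.9 -53.5 -51.1] 104.40763260446727
45 87 [-58.8 -45.9 -43.2] 106.85372376258128
65 73 [-58.8 -53.5 -43.5] 106.00328490887938
85 138 [-55.3 -48.3 -40.3] 104.54295413598507
holder grip 448 [-52.1  61.3 139.2]
end 1 643 [88.6 90.7 93.3]
end -1 0 
top front rim pts 42
-95 14 [-55.2 -50.3 -41.5] 104.09728349279435
65 9 [-58.1 -55.5 -51.4] 104.79662003185211
85 19 [-54.4 -49.1 -41.1] 104.50538797439908
holder grip 32 [-52.1  68.2 138.7]
end 1 5 
end -1 88 [-94.8 -92.7 -90.4]
top0 front rim pts 193
-95 30 [-55.5 -52.3 -41.5] 104.01750866386088
-75 21 [-55.3 -53.2 -50.9] 104.90063753375314
-55 19 [-55.5 -53.1 -50.9] 104.3830650440294
-35 20 [-55.3 -53.3 -50.8] 103.98733559110892
-15 20 [-55.2 -53.4 -51. ] 104.17578309615335
5 18 [-55.  -52.7 -50.7] 104.28984867212368
25 21 [-55.5 -53.2 -50.7] 104.5163855370727
45 16 [-58.6 -55.  -42.6] 105.97157442329609
65 10 [-58.3 -55.  -44.5] 105.31112566065944
85 18 [-55.  -50.8 -41.8] 103.86488133867945
holder grip 62 [-52.1  61.3 138.6]
end 1 93 [89.6 91.7 94.5]
end -1 86 [-94.9 -92.8 -90.4]
tcp in tank [-56.2 -26.  207.3]
```

View pics/w5.png

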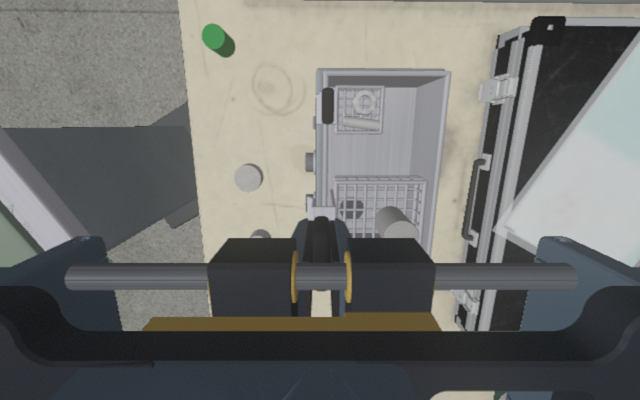

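Run:
```python
from look import *
a=np.radians(-29.5); A=np.array([[np.cos(a),np.sin(a),0],[-np.sin(a),np.cos(a),0],[0,0,1]])
c=np.array([558.4,-184.3,0]); Q=(P.reshape(-1,3)-c)@A.T
def box(n,lo,hi):
    q=Q[np.all((Q>lo)&(Q<hi),1)]
    if len(q)>3: print(n,len(q),'p2',np.percentile(q,2,0),'p50',np.percentile(q,50,0),'p98',np.percentile(q,98,0))
box('walls',[-60,-70,160],[40,20,180])
box('wall left',[-60,0,160],[40,20,180])
box('far wall low x',[-60,-5,160],[-30,15,180]); box('far wall high x',[10,-5,160],[40,15,180])
box('lip',[-75,-1,185],[-35,15,215])
box('sample',[-25,-50,185],[30,0,200])
```

```text
walls 1443 p2 [-48.3 -37.1 160.4] p50 [ -4.3  -2.2 170.5] p98 [ 22.    7.  178.6]
wall left 686 p2 [-46.7   1.  160.4] p50 [-12.4   5.9 170.4] p98 [ 21.2   7.1 172.2]
far wall low x 239 p2 [-49.9  -4.3 160.4] p50 [-43.1   4.8 170.5] p98 [-30.5   7.  176.3]
far wall high x 188 p2 [ 10.6  -4.3 160.3] p50 [ 19.4   4.3 170.4] p98 [ 22.1   7.1 172.3]
sample 604 p2 [-12.  -30.4 185.9] p50 [ -1.1 -24.2 191.8] p98 [ 11.5 -17.5 193.3]
```

>>> arm_command(motion=[{"offset": [0,0.0015,0.01],"spin": 0},{"offset": [0,0,0.02],"spin": 0},{"offset": [0,0,0.02],"spin": 0},{"offset": [0,0,0.01],"spin": 0},{"offset": [0,0,0],"spin": 0}])

```text
time_s: 15.62
ee_pos: [497.8, -179.4, 146.6]
ee_rot: [-179.9, 0.0, 60.6]
force: [0.3, -0.2, -2.2]
gripper_width: 9.4
gripper_force: 50.0
```

Run:
```python
from look import *
a=np.radians(-29.5); A=np.array([[np.cos(a),np.sin(a),0],[-np.sin(a),np.cos(a),0],[0,0,1]])
c=np.array([558.4,-184.3,0]); Q=(P.reshape(-1,3)-c)@A.T
def box(n,lo,hi):
    q=Q[np.all((Q>lo)&(Q<hi),1)]
    if len(q)>3: print(n,len(q),'p2',np.percentile(q,2,0),'p50',np.percentile(q,50,0),'p98',np.percentile(q,98,0))
print((pose()[:3,3]-c)@A.T, env.state()['ee_rot'],env.state()['force'])
box('rim',[-65,5,102],[-45,40,108]); box('walls',[-60,0,105],[40,15,117])
box('lip/tongue',[-75,-6,118],[-40,15,153])
I2,D2=env.grab_frame('scene'); cv2.imwrite('pics/s6.png',cv2.resize(I2[100:250,220:420],None,fx=4,fy=4))
```

```text
[-54.5 -25.4 147.4] [180.    0.   60.7] [ 0.2 -0.6 -2.8]
rim 330 p2 [-55.6   5.8 102.8] p50 [-53.3  23.  104.5] p98 [-50.9  39.3 106. ]
walls 561 p2 [-54.7   0.9 105.1] p50 [-14.7   6.1 109.9] p98 [ 22.2  11.9 111.4]
lip/tongue 271 p2 [-64.7  -5.9 120.8] p50 [-54.7  -3.2 146.4] p98 [-46.6  -2.3 148.3]
```

View pics/s6.png

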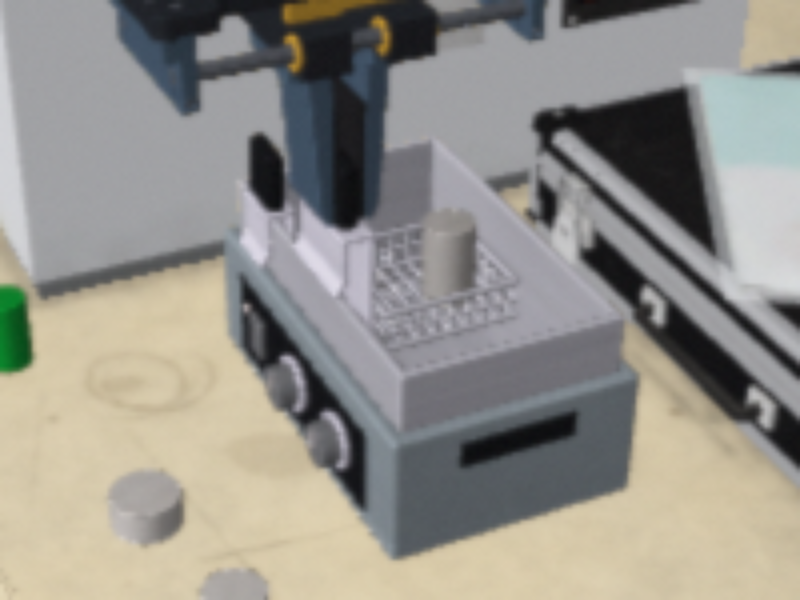

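>>> arm_command(motion=[{"offset": [0,0.0005,0.008],"spin": 0},{"offset": [0,0,0.01],"spin": 0},{"offset": [0,0,0.008],"spin": 0},{"offset": [0,0,0.006],"spin": 0},{"offset": [0,0,0],"spin": 0}])

```text
time_s: 16.35
ee_pos: [498.4, -179.5, 114.8]
ee_rot: [-179.9, 0.0, 60.7]
force: [0.5, 0.7, -2.1]
gripper_width: 9.8
gripper_force: 50.0
```

>>> arm_command(motion=[{"offset": [0,0,0.002],"spin": 0},{"offset": [0,0,0.002],"spin": 0},{"offset": [0,0,0.001],"spin": 0},{"offset": [0,0,0],"spin": 0}])

```text
time_s: 16.85
ee_pos: [498.8, -179.6, 110.4]
ee_rot: [180.0, 0.0, 60.7]
force: [0.0, 0.3, -1.5]
gripper_width: 9.9
gripper_force: 50.0
```

>>> arm_command(motion=[{"offset": [0,0,0.001],"spin": 0},{"offset": [0,0,0.001],"spin": 0},{"offset": [0,0,0],"spin": 0},{"offset": [0,0,0],"spin": 0}])

```text
time_s: 17.35
ee_pos: [498.8, -179.6, 108.5]
ee_rot: [180.0, 0.0, 60.7]
force: [0.4, 0.0, -3.8]
gripper_width: 9.7
gripper_force: 50.0
```

>>> arm_command(motion=[{"offset": [0,0,0.001],"spin": 0},{"offset": [0,0,0],"spin": 0},{"offset": [0,0,0],"spin": 0}])

```text
time_s: 17.73
ee_pos: [498.8, -179.7, 107.5]
ee_rot: [180.0, 0.0, 60.7]
force: [-0.5, -0.4, -2.1]
gripper_width: 9.9
gripper_force: 50.0
```

>>> arm_command(motion=[{"offset": [0,0,0.001],"spin": 0},{"offset": [0,0,0],"spin": 0},{"offset": [0,0,0],"spin": 0}])

```text
time_s: 18.1
ee_pos: [498.9, -179.7, 107.0]
ee_rot: [180.0, 0.0, 60.7]
force: [-1.0, -0.2, 4.3]
gripper_width: 9.9
gripper_force: 50.0
```

Run:
```python
from look import *
a=np.radians(-29.5); A=np.array([[np.cos(a),np.sin(a),0],[-np.sin(a),np.cos(a),0],[0,0,1]])
c=np.array([558.4,-184.3,0]); Q=(P.reshape(-1,3)-c)@A.T
def box(n,lo,hi):
    q=Q[np.all((Q>lo)&(Q<hi),1)]
    if len(q)>3: print(n,len(q),'p2',np.percentile(q,2,0),'p50',np.percentile(q,50,0),'p98',np.percentile(q,98,0))
print((pose()[:3,3]-c)@A.T, env.state()['ee_rot'],env.state()['force'],env.state()['torque'])
box('rim',[-65,5,102],[-45,40,108]); box('walls',[-48,0,65],[40,8,78])
box('lip/tongue',[-75,-6,75],[-40,-1,120])
```

```text
[-54.1 -25.3 107. ] [180.   -0.   60.7] [-1.7  0.5  4.2] [0.2 0.4 0. ]
rim 475 p2 [-55.7   5.8 102.8] p50 [-53.3  23.6 104.6] p98 [-50.8  39.2 105.9]
walls 508 p2 [-44.5   0.7  68.9] p50 [-10.8   6.3  70.5] p98 [23.6  7.9 71.9]
lip/tongue 320 p2 [-63.5  -5.8  75.3] p50 [-54.3  -2.9 106.3] p98 [-45.4  -1.2 109.1]
```

Contact came at the expected height with the rim in the slot, so I'll release.

>>> arm_command(motion=[{"offset": [0,0,0],"spin": 0},{"offset": [0,0,0],"spin": 0},{"offset": [0,0,0],"spin": 0},{"offset": [0,0,0],"spin": 0},{"offset": [0,0,0],"spin": 0}], jaw=0.034)

```text
time_s: 18.77
ee_pos: [498.7, -179.6, 106.4]
ee_rot: [-180.0, 0.0, 60.7]
force: [-0.4, -0.3, 1.2]
gripper_width: 34.2
gripper_force: 0.0
```

>>> arm_command(motion=[{"offset": [0,0,-0.01],"spin": 0},{"offset": [0,0,-0.025],"spin": 0},{"offset": [0,0,-0.04],"spin": 0},{"offset": [0,0,-0.04],"spin": 0},{"offset": [0,0,0],"spin": 0}])

```text
time_s: 19.4
ee_pos: [500.8, -180.4, 225.6]
ee_rot: [179.5, -0.1, 60.7]
force: [0.4, -0.5, 0.3]
gripper_width: 33.7
gripper_force: 0.0
```

Run:
```python
from look import *
a=np.radians(-29.5); A=np.array([[np.cos(a),np.sin(a),0],[-np.sin(a),np.cos(a),0],[0,0,1]])
c=np.array([558.4,-184.3,0]); Q=(P.reshape(-1,3)-c)@A.T
def box(n,lo,hi):
    q=Q[np.all((Q>lo)&(Q<hi),1)]
    if len(q)>3: print(n,len(q),'p2',np.percentile(q,2,0),'p50',np.percentile(q,50,0),'p98',np.percentile(q,98,0))
print(env.state()['ee_pos'],env.state()['time_s'])
box('grip',[-75,-50,134],[-30,5,148]); box('lip',[-75,-6,100],[-40,-1,118]);box('holder grip',[-75,40,134],[-30,90,148])
box('wall near',[-48,0,60],[-35,9,78]);box('wall far',[15,0,55],[40,9,78]);box('sample',[-25,-50,80],[30,0,100])
cv2.imwrite('pics/w7.png',I)
```

```text
[ 499.5 -179.9  223.4] 19.45
grip 389 p2 [-54.3 -41.  134.4] p50 [-49.5 -24.1 139.4] p98 [-44.8  -7.9 141. ]
lip 71 p2 [-58.4  -5.4 102.5] p50 [-51.3  -3.2 107.6] p98 [-43.1  -1.6 109.2]
holder grip 387 p2 [-57.1  48.1 136.6] p50 [-52.   61.4 139.4] p98 [-47.5  73.9 141.2]
wall near 49 p2 [-47.4   0.7  60.3] p50 [-43.1   5.4  69.5] p98 [-35.1   7.6  70.5]
wall far 31 p2 [15.2  0.7 61.2] p50 [20.1  4.6 63.1] p98 [22.8  7.  65.9]
sample 406 p2 [ -9.5 -39.9  81.2] p50 [  1.8 -28.2  86. ] p98 [ 13.5 -17.3  88. ]
```

View pics/w7.png

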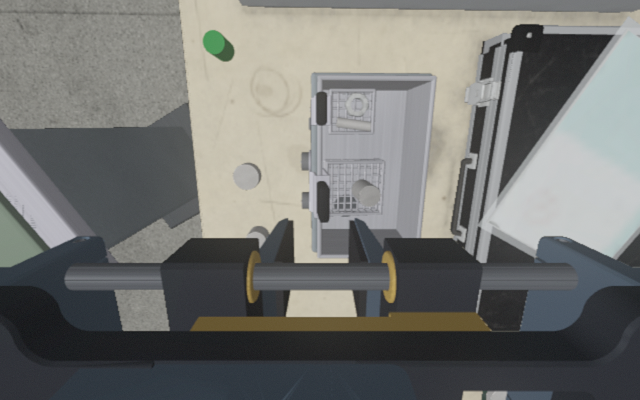

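The basket (grip at 322,200) hangs on the front rim beside the narrow one, leaning about 0.1 rad as expected. The sample stands in it (368,192), and the narrow basket's grip reads the same as before.

```bash
python3 -c "
from workcell import env
print(env.job_done())"
```

```text
the job is handed in; nothing more can be done
None
```

The tall steel sample is in the wire basket, which hangs released on the cleaner's front rim beside the narrow basket. The job was handed in at about 19.5 s; no verdict came back.

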